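Raise the book slope: release its lock and swing the prop over centre

ROBOT

A 6-joint arm with a two-finger parallel gripper is mounted at the origin on a cart in front of the work surface, level with it; the furniture and walls round the work are solid. World frame = base frame: x ahead of the robot, y to its left, z up, the work surface at z = 0. Lengths are in m, angles in rad, forces in N, time in s.
With the tool pointing down it reaches from about 0.275 to 0.75 m from the base axis. Payload 10.2 kg.
Tool frame: the origin (TCP) lies at the very end of the fingers, on their centre line; the grasp point (between the pads) lies 19 mm behind it; z points along the fingers, y is the direction in which the jaws open and shut (so a half turn about z gives the same grasp; the last joint's range is limited). The gripper opens to 85 mm and grips with 20 to 120 N. Pads are 22 mm wide; open, the fingers measure 114 mm over their backs; the gripper's body (76 mm by 85 mm) begins 54 mm behind the grasp point. The pads swing forward as they close: fully open they stand 13 mm farther back than shut.
Start: joints at [-1.392, 0.313, 1.498, -0, 1.331, -0.223], TCP at [0.205, -0.483, 0.231] pointing down, gripper open.
Joint ranges: [-2.94, 2.94], [-0.97, 2.17], [0.19, 2.56], [-1.23, 4.37], [0.02, 3.11], [-2.88, 2.88]. Speed limits (rad/s): [2.39, 2.39, 3.01, 3.14, 3.14, 3.14].

INTERFACE

Orientations are given as a unit quaternion [x, y, z, w].
In Python, from rig import arm gives the robot as it stands.
- The arm moves only by the tool apply_moves, never from a script. Its argument "moves" is a list of rows, each an object with "dp": the shift along the world's x, y, z in cm, a list of three; "yaw": the turn about the world's z in rad. In form: [{"dp": [tx, ty, tz], "yaw": yaw}, ...]. A call has 1 to 8 rows; each row shifts and turns the commanded pose from where the row before left it; what a row does not reach is not made up. A row lasts 1/8 s, in which the tool goes at most 62.5 mm and 10.7 degrees, less where a joint would pass 70% of its speed; a pose out of reach is approached as far as the arm can. A call is refused whole if a number of a shift passes 6.25 or a number of a turn 0.188, either way. A call with a gripper value outside its range is refused whole. "claw" is the opening, from 0 (shut) to 1 (fully open), set as the call begins (left out, the last holds). The fingers move at their own pace and stop on an object; "force" is the grip in N (left out, the last holds). Time passes only in rows, so rows that do not move let the fingers close. It gives the time, the measured TCP pose, the force and the opening at its end, in the units of the state.
- arm.get_obs(): the state, without advancing time (a new reading comes with each control period).
- arm.read_camera(name): name is "scene" or "top" or "wrist"; returns a dict with "image" (400x640x3 uint8, blue, green, red), "range_z" (400x640 float32, m along the optical axis (not along the pixel's ray), 0 where there is no reading), "fovy" (degrees; the focal length in pixels is half the picture's height over the tangent of half this angle, whatever the lens; pixels are square), "cx", "cy" (the principal point, pixels), "cam_to_world" (4x4, takes a point from camera to world coordinates). Camera axes: x right, y up, looking along -z (the intrinsics and any distortion apply to the point x, -y, -z); pixel columns grow to the right and rows downward; lengths in m; the calibration is good to about 2 mm. The wrist camera is an equidistant fisheye: a pixel r from the principal point sees the ray r / f radians off the axis. A picture is of the moment at which its call begins.
- arm.job_done(): hands the job in, once; it reports no verdict.
The state is a dict: "t": time; "qpos": joint angles; "qvel": joint speeds; "joint_efforts": joint torques, N m; "tcp_pos": TCP position; "orientation": TCP orientation; "ft_force": force on the tool from outside, world axes, zero at the start; "moment": the same for the moment, N m; "finger_gap": opening from 0.0 (shut) to 1.0 (fully open).
Only numpy, scipy, OpenCV 4.12 (cv2) and the standard library are available. Lean on these libraries where they do the work, as an engineer would, in place of code of your own. Each camera call takes 0.05 s, during which the arm holds its last target.

TASK

A sewn book block lies on the folded book slope. Slide the red transport lock toward the slope's front edge (the side with the ledge), fully to its end stop, to free the prop; then swing the prop up and over by its black hand grip, past dead centre and on against its stop, so that the board stays raised by itself with the book still resting on it. Leave the lock at its released stop and do not disturb the other things on the table.

Things in the scene. Friction and masses are not known exactly. Their poses are not given: they have to be found in the camera images.
- slope: Wooden base of the book slope, 260 mm deep (x), 300 wide (y), rails 20 high, fixed to the table. Origin: centre of its underside. x points to its rear (away from the robot), y to its left, z up. It carries a hinged plywood board (sides at y = +-110 mm, folded top at z = 74), an aluminium prop with an arm at each side (y = +-135) and, on the left rail (+y), a sliding lock in line with the left arm.
- board (a joint): Tilt of the board about its front hinge, rad: 0 folded flat, grows as the rear edge rises. About 0.49 at most (prop at dead centre), 0.45 with the prop at its stop. The board only rests on the prop's cross-bar, which runs under it, and falls back with it.
- prop (a joint): Angle of the prop about its pivot line, rad: 0 folded (arms point to the slope's front, rising 0.197 rad from level); grows as they swing up and rearward. Dead centre near 0.9. Let go below it, the weight of board and book folds the prop; beyond about 1.05 it drives the prop on to its end stop at 1.27 and holds it there; between, it may stay poised. Takes 12 N at the grip at first, then less.
- grip (a point): Middle of the prop's black ribbed hand grip: a round bar 22 mm in diameter, 90 long, on a stem standing out to the left (along the slope's y). In the slope's frame at y = 210 mm (165 to 255); folded at x = -23, z = 53; it moves on a circle of 120 mm radius about prop_pivot to x = 83, z = 149 at the stop. Nothing under it but the table; the base ends at y = 150.
- prop_pivot (a point): Point on the prop's pivot line, beside the left-hand rail, in line with the grip: (95, 210, 30) mm in the slope's frame. The pivot line is parallel to the slope's y axis.
- lock (a joint): Travel of the transport lock, m: 0 fully locked (its steel bolt lies over the nose of the left arm and holds the prop down), 0.030 at the released end stop. Grows as the lock slides toward the front of the slope (-x of the slope). Friction about 2 N; it stays where it is left.
- lock_top (a point): Top centre of the red thumb piece of the lock: an upright block 16 mm (x) x 20 mm (y) x 22 mm high, its top at z = 92.5 mm above the table, standing on the flat steel bolt (top at z = 71.5 mm), which runs 56 mm to the rear (+x of the slope) from this point, 18 mm wide. The board's edge is 15 mm to its right.
- board_mid (a point): Point on the top face of the board, 77 mm up from its hinge, midway across; x points up the board, y to the left, z out of its face. It tilts with the board. A 18 mm high wooden ledge runs along the board's lower (front) edge.
- book_centre (a point): Centre of the tan sewn book block, 206 mm (across the board) x 128 mm (up the board) x 35 mm thick, 0.4 to 0.75 kg, loose on the board lying flat with its spine close to the ledge; it may slide a few mm down on to the ledge as the board tilts.
- weight_block: Brown leather-covered weight, 45 x 85 x 34 mm, at the left of the table; leave it.
- weight_block_small: Square brass weight with knob, 50 x 50 x 42 mm, at the left; leave it.
- clip_a: Black fold-back clip, 74 x 32 x 24 mm, at the front left; leave it.
- clip_b: Smaller black fold-back clip, 60 x 26 x 19 mm, at the front left; leave it.
- reel_red: Reel of red thread, 35 mm wide, 44 mm high, standing left of the middle; leave it.
- reel_natural: Reel of natural thread, 35 mm wide, 44 mm high, standing left of the middle; leave it.
- scale_bar: Grey scale bar, 30 x 114 x 7 mm, lying near the middle of the front; leave it.
- dividers: Brass dividers, 111 mm long, lying between the scale bar and the slope; leave them.

How it is judged:
By the outcome, as a careful person would: the job done as asked, in the order asked, and still so for the second after the job is handed in, with the robot touching nothing.
It also fails if it takes over 43 s, if anything falls off the work surface, if the arm or the gripper's body presses on something with over 40 N, if the wrist force passes 120 N, or if a joint passes its speed limit or range.

## Working session

There is one attempt and no reset: what is moved stays moved. The work goes in short steps, Python scripts to look and compute and a tool call to move; the robot and the scene stay as the last step left them, time stands still between calls to the robot, and variables do not carry over. Pictures are saved under pics/ and viewed, and the job is handed in when it is done.

Besides the shell and the picture viewer there is one more tool, called after "Call:" by a JSON object that holds its "api" and its "payload". apply_moves: Moves the arm, as the interface text tells. Its arguments: {"type":"object","properties":{"moves":{"type":"array"},"claw":{"type":"number"},"force":{"type":"number"}},"required":["moves"]}

```bash
ls; mkdir -p pics; cat > h.py <<'E'
import numpy as np, cv2, pickle
from rig import arm
def grab(n):
    d=arm.read_camera(n); pickle.dump(d,open(f'{n}.pkl','wb')); return d
def load(n): return pickle.load(open(f'{n}.pkl','rb'))
def pt(d,u,v,z=None):
    f=200/np.tan(np.radians(d['fovy'])/2)
    z=d['range_z'][int(round(v)),int(round(u))] if z is None else z
    p=np.array([(u-d['cx'])/f*z,-(v-d['cy'])/f*z,-z,1]); return (np.array(d['cam_to_world'])@p)[:3]
def cloud(d):
    f=200/np.tan(np.radians(d['fovy'])/2)
    v,u=np.mgrid[0:400,0:640]; z=d['range_z']
    P=np.stack([(u-d['cx'])/f*z,-(v-d['cy'])/f*z,-z,np.ones_like(z)],-1)
    return (P@np.array(d['cam_to_world']).T)[...,:3]
E
python3 - <<'E'
from h import *
for n in['scene','top']:
    d=grab(n); cv2.imwrite(f'pics/{n}0.png',d['image']); print(n,d['fovy'],d['cx'],d['cy'],np.round(d['cam_to_world'],3).tolist(),[k for k in d])
o=arm.get_obs(); print(o)
E
```

```text
pics
scene 56.23718666671128 319.7932156197316 197.23960368360497 [[-0.791, 0.306, -0.53, -0.094], [-0.612, -0.367, 0.701, 0.796], [0.02, 0.878, 0.478, 0.635], [0.0, 0.0, 0.0, 1.0]] ['image', 'range_z', 'fovy', 'cx', 'cy', 'cam_to_world']
top 46.873412770607516 318.02749325267166 196.75517557239493 [[-0.007, 0.987, -0.16, 0.251], [-1.0, -0.007, 0.0, -0.034], [-0.001, 0.16, 0.987, 1.764], [0.0, 0.0, 0.0, 1.0]] ['image', 'range_z', 'fovy', 'cx', 'cy', 'cam_to_world']
{'t': 0.1, 'qpos': array([-1.39240952e+00,  3.13402087e-01,  1.49832168e+00, -3.53561472e-05,
        1.33101760e+00, -2.23415020e-01]), 'qvel': array([ 0.00060851, -0.00342068, -0.00179618, -0.00116296,  0.00035403,
       -0.00024497]), 'joint_efforts': array([ 2.02109120e-03, -4.12899971e+01, -2.60144001e+01, -1.83234924e-04,
        3.01386674e-03,  1.68186131e-05]), 'tcp_pos': array([ 0.20524864, -0.48297618,  0.23080304]), 'orientation': array([ 9.79886195e-01,  1.99556296e-01, -4.23553447e-06, -5.74596687e-04]), 'ft_force': array([-0.32093703,  0.22958694, -0.03053928]), 'moment': array([ 0.09230822, -0.05460342, -0.01204787]), 'finger_gap': 0.9968801538975303}
```

View pics/scene0.png

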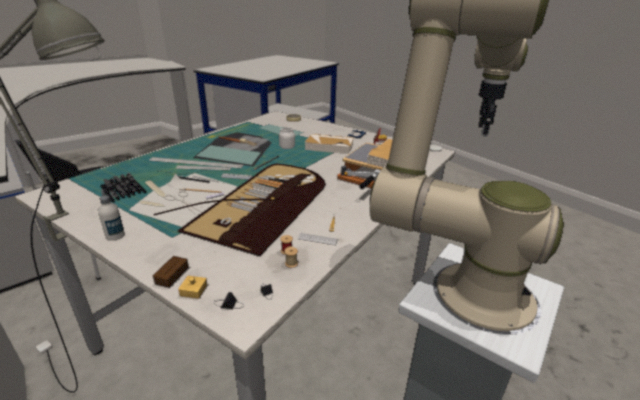

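View pics/top0.png

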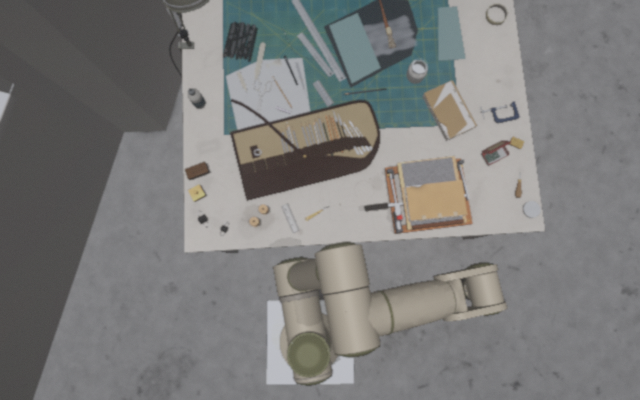

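The top view shows the slope at about (430,195), with the black grip at (378,207) and the red lock near (398,212). I'll enlarge that area.

```bash
python3 - <<'E'
from h import *
d=load('top'); im=d['image']
c=im[145:245,355:485]; cv2.imwrite('pics/topc.png',cv2.resize(c,None,fx=6,fy=6,interpolation=cv2.INTER_CUBIC))
P=cloud(d); np.set_printoptions(precision=3,suppress=True)
for (u,v) in [(370,207),(378,207),(386,207),(398,210),(398,214),(398,222),(430,200),(430,170),(407,160),(465,160),(470,225),(390,170),(392,230),(340,170),(315,213),(300,200)]: print(u,v,P[v,u])
E
```

```text
370 207 [ 0.487 -0.227  0.068]
378 207 [ 0.488 -0.258  0.06 ]
386 207 [ 0.487 -0.287  0.061]
398 210 [ 0.475 -0.331  0.063]
398 214 [ 0.459 -0.329  0.072]
398 222 [ 0.433 -0.334  0.039]
430 200 [ 0.505 -0.44   0.112]
430 170 [ 0.623 -0.453  0.079]
407 160 [ 0.681 -0.385 -0.001]
465 160 [ 0.679 -0.611  0.002]
470 225 [ 0.423 -0.614  0.006]
390 170 [ 0.63  -0.308  0.052]
392 230 [ 0.407 -0.317 -0.004]
340 170 [ 0.639 -0.12   0.018]
315 213 [ 0.473 -0.022  0.011]
300 200 [ 0.526  0.036 -0.006]
```

View pics/topc.png

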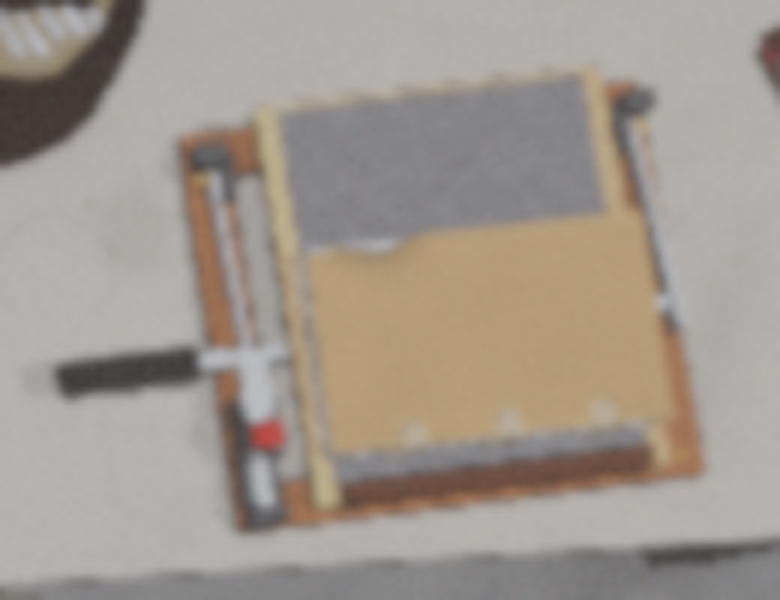

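Call:
{"api": "apply_moves", "payload": {"moves": [{"dp": [2.8, 2.0, 0], "yaw": 0.16}, {"dp": [2.8, 2.0, 0], "yaw": 0.16}, {"dp": [2.8, 2.0, 0], "yaw": 0.16}, {"dp": [2.8, 2.0, 0], "yaw": 0.16}, {"dp": [2.8, 2.0, 0], "yaw": 0.16}, {"dp": [2.8, 2.0, 0], "yaw": 0.16}, {"dp": [2.8, 2.0, 0], "yaw": 0.16}, {"dp": [2.8, 2.0, 0], "yaw": 0.16}], "claw": 0}}

```text
t: 1.1
tcp_pos: [0.4301, -0.3223, 0.231]
orientation: [0.665, 0.747, 0.0, -0.0]
ft_force: [-0.5, -0.3, 0.8]
finger_gap: 0.004
```

```bash
python3 - <<'E'
from h import *
d=grab('wrist'); cv2.imwrite('pics/w1.png',d['image']); print(d['fovy'],d['cx'],d['cy'],np.round(d['cam_to_world'],3).tolist())
o=arm.get_obs(); print(o)
d=grab('top'); c=d['image'][145:245,355:485]; cv2.imwrite('pics/topc1.png',cv2.resize(c,None,fx=6,fy=6,interpolation=cv2.INTER_CUBIC))
E
```

```text
65.70646984690485 324.6523986101517 203.55040769481963 [[0.993, -0.111, -0.033, 0.422], [0.116, 0.954, 0.276, -0.251], [0.001, -0.278, 0.961, 0.374], [0.0, 0.0, 0.0, 1.0]]
{'t': 1.15, 'qpos': array([-0.85588618,  0.34205552,  1.45853774,  0.00161657,  1.34159489,
       -0.9814164 ]), 'qvel': array([-0.05960995, -0.01472424,  0.019474  , -0.01008483, -0.01103311,
        0.1367352 ]), 'joint_efforts': array([ -9.12838697, -41.36674047, -26.68137252,  -0.88773429,
        -0.11337859,   0.14792736]), 'tcp_pos': array([ 0.43244404, -0.32012703,  0.23095639]), 'orientation': array([ 6.61499605e-01,  7.49945041e-01,  8.19671303e-04, -1.90532427e-04]), 'ft_force': array([ 2.55300228,  2.46342361, -0.2554915 ]), 'moment': array([ 0.11465997, -0.05302553,  0.02669884]), 'finger_gap': -2.7074276014342244e-06}
```

View pics/w1.png

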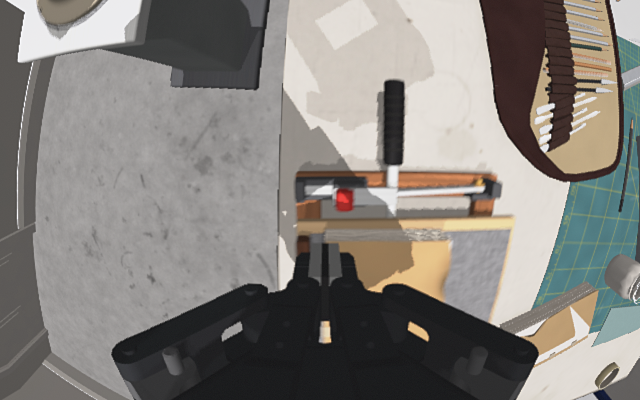

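The wrist view shows the red thumb piece at about (344,199), the grip running from (395,82) to (394,163), and the rail corners. I'll enlarge it now that the arm has settled.

```bash
cat >> h.py <<'E'
def wray(d,u,v):
    f=200/np.tan(np.radians(d['fovy'])/2)
    x,y=u-d['cx'],v-d['cy']; r=np.hypot(x,y); t=r/f
    k=np.sin(t)/max(r,1e-9); return np.array([x*k,-y*k,-np.cos(t)])
def wplane(d,u,v,z):
    M=np.array(d['cam_to_world']); r=M[:3,:3]@wray(d,u,v); o=M[:3,3]
    return o+r*(z-o[2])/r[2]
def wdep(d,u,v):
    M=np.array(d['cam_to_world']); r=wray(d,u,v); r=r/-r[2]*d['range_z'][int(round(v)),int(round(u))]
    return M[:3,:3]@r+M[:3,3]
E
python3 - <<'E'
from h import *
d=grab('wrist'); c=d['image'][70:270,280:530]; cv2.imwrite('pics/w2.png',cv2.resize(c,None,fx=3.2,fy=3,interpolation=cv2.INTER_CUBIC)) 
print(arm.get_obs()['tcp_pos'],arm.get_obs()['t'])
np.set_printoptions(precision=4,suppress=True)
for p in [(344,193),(344,199),(395,90),(394,120),(394,155),(300,187),(490,187),(345,230)]: print(p,wdep(d,*p))
E
```

```text
[ 0.42990466 -0.32236094  0.23090755] 1.25
(344, 193) [ 0.4495 -0.3195  0.0878]
(344, 199) [ 0.4499 -0.3243  0.092 ]
(395, 90) [ 0.4891 -0.2136  0.0645]
(394, 120) [ 0.4923 -0.2441  0.0636]
(394, 155) [ 0.4974 -0.2794  0.0645]
(300, 187) [ 0.4054 -0.327   0.0527]
(490, 187) [ 0.6229 -0.299   0.0552]
(345, 230) [ 0.4571 -0.3618  0.0745]
```

View pics/w2.png

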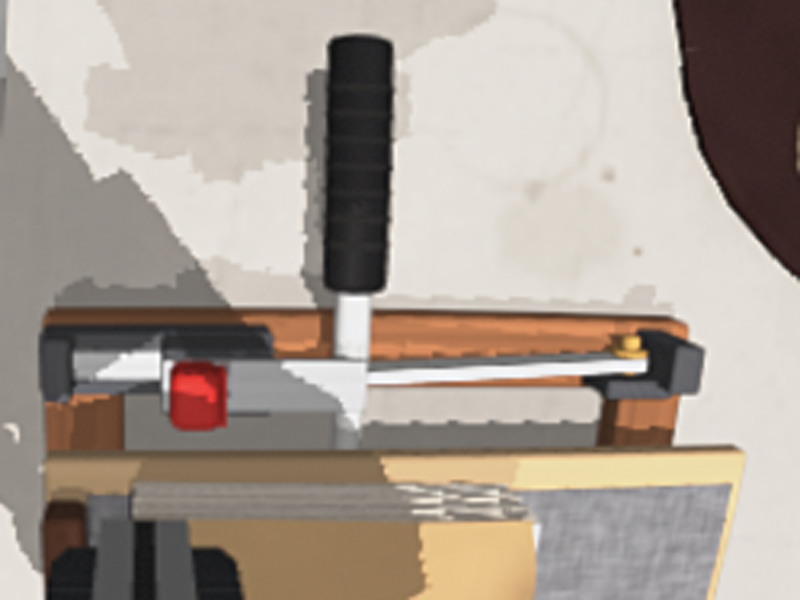

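```bash
python3 - <<'E'
from h import *
np.set_printoptions(precision=4,suppress=True)
d=load('wrist')
c=lambda x,y:(280+x/3.2-.34,70+y/3-.33)
a=wplane(d,*c(361,37),.053); b=wplane(d,*c(356,292),.053)
v=a-b; print('grip',a,b,np.linalg.norm(v),'mid',(a+b)/2,'yaw',np.arctan2(-v[0],v[1]))
e1=wplane(d,*c(45,311),.02); e2=wplane(d,*c(687,321),.02); w=e2-e1; print('rail',e1,e2,np.linalg.norm(w),'yaw',np.arctan2(w[1],w[0]))
im=d['image'].astype(int); P=[]
for y in range(180,222):
  for x in range(325,360):
    B,G,R=im[y,x]
    if R>120 and G<70 and B<80: P.append(wdep(d,x,y))
P=np.array(P); T=P[P[:,2]>.0895]; print(len(P),len(T),T.mean(0))
yaw=0.12
for yaw in (np.arctan2(-v[0],v[1]),np.arctan2(w[1],w[0])):
  R=np.array([[np.cos(yaw),-np.sin(yaw)],[np.sin(yaw),np.cos(yaw)]])
  print(yaw)
  print('T minmax slope',(T[:,:2]@R).min(0),(T[:,:2]@R).max(0))
  S1=((a+b)/2)[:2]-R@[-.023,.21]; S2=((e1+e2)/2)[:2]-R@[0,.15]; print('S',S1,S2)
  print('lock in slope', R.T@(T.mean(0)[:2]-S1), R.T@(T.mean(0)[:2]-S2))
q=arm.get_obs()['orientation']; print(q, 2*np.arctan2(q[1],q[0])-np.pi/2)
E
```

```text
grip [ 0.4879 -0.2043  0.053 ] [ 0.4989 -0.2937  0.053 ] 0.09006378790913176 mid [ 0.4934 -0.249   0.053 ] yaw 0.1221922656119815
rail [ 0.3948 -0.3194  0.02  ] [ 0.6484 -0.2901  0.02  ] 0.25533008339703506 yaw 0.11482141894772116
291 264 [ 0.448  -0.3289  0.093 ]
0.1221922656119815
T minmax slope [ 0.3888 -0.3912] [ 0.412  -0.2996]
S [ 0.5418 -0.4546] [ 0.5399 -0.4536]
lock in slope [-0.0778  0.1363] [-0.076  0.135]
0.11482141894772116
T minmax slope [ 0.391  -0.3882] [ 0.4149 -0.2968]
S [ 0.5403 -0.455 ] [ 0.5388 -0.4538]
lock in slope [-0.0773  0.1359] [-0.0759  0.1345]
[ 0.6662  0.7458  0.     -0.0004] 0.11253512034145263
```

Call:
{"api": "apply_moves", "payload": {"moves": [{"dp": [2.9, -0.1, 0], "yaw": 0.005}, {"dp": [2.8, -0.1, 0], "yaw": 0}, {"dp": [0, 0, -4.5], "yaw": 0}, {"dp": [0, 0, -4.5], "yaw": 0}, {"dp": [0, 0, -4], "yaw": 0}, {"dp": [0, 0, 0], "yaw": 0}, {"dp": [0, 0, 0], "yaw": 0}]}}

```text
t: 2.12
tcp_pos: [0.4866, -0.3262, 0.1031]
orientation: [0.665, 0.746, -0.0, 0.001]
ft_force: [0.6, 0.1, -0.3]
finger_gap: 0.001
```

```bash
python3 - <<'E'
from h import *
d=grab('wrist'); c=d['image'][100:350,230:480]; cv2.imwrite('pics/w3.png',cv2.resize(c,None,fx=2.4,fy=2.4,interpolation=cv2.INTER_CUBIC)) 
o=arm.get_obs(); print(o['tcp_pos'],o['ft_force'],o['t'])
E
```

```text
[ 0.48676208 -0.32621927  0.10337354] [-0.03662182  0.63068301  0.44525794] 2.175
```

View pics/w3.png

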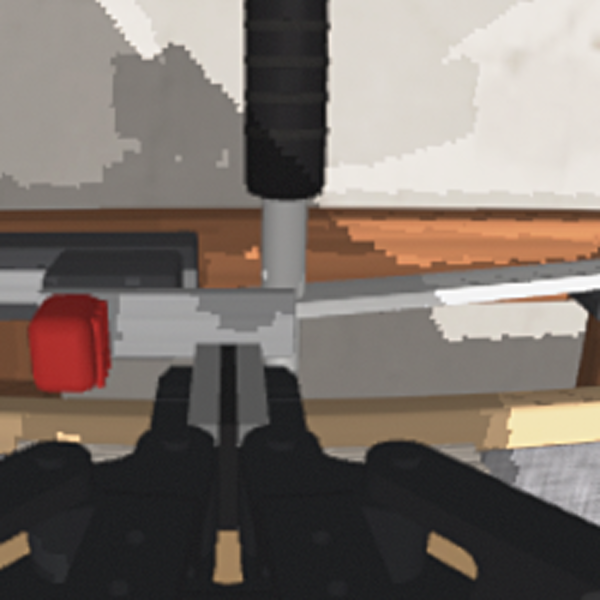

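Call:
{"api": "apply_moves", "payload": {"moves": [{"dp": [0, 0.15, -2.5], "yaw": 0}, {"dp": [0, 0, 0], "yaw": 0}, {"dp": [-1.0, -0.12, 0], "yaw": 0}, {"dp": [-1.0, -0.12, 0], "yaw": 0}, {"dp": [-0.8, -0.1, 0], "yaw": 0}, {"dp": [-0.8, -0.1, 0], "yaw": 0}, {"dp": [-0.8, -0.1, 0], "yaw": 0}, {"dp": [0, 0, 0], "yaw": 0}]}}

```text
t: 3.18
tcp_pos: [0.4416, -0.3291, 0.0762]
orientation: [0.665, 0.747, -0.0, -0.0]
ft_force: [-0.1, 0.7, -0.0]
finger_gap: -0.003
```

```bash
python3 - <<'E'
from h import *
d=grab('wrist'); c=d['image'][100:350,230:480]; cv2.imwrite('pics/w4.png',cv2.resize(c,None,fx=2.4,fy=2.4,interpolation=cv2.INTER_CUBIC)) 
o=arm.get_obs(); print(o['tcp_pos'],o['ft_force'],o['t'])
E
```

```text
[ 0.44182026 -0.32903671  0.07608993] [ 0.04702332 -0.51473874 -0.1243447 ] 3.225
```

View pics/w4.png

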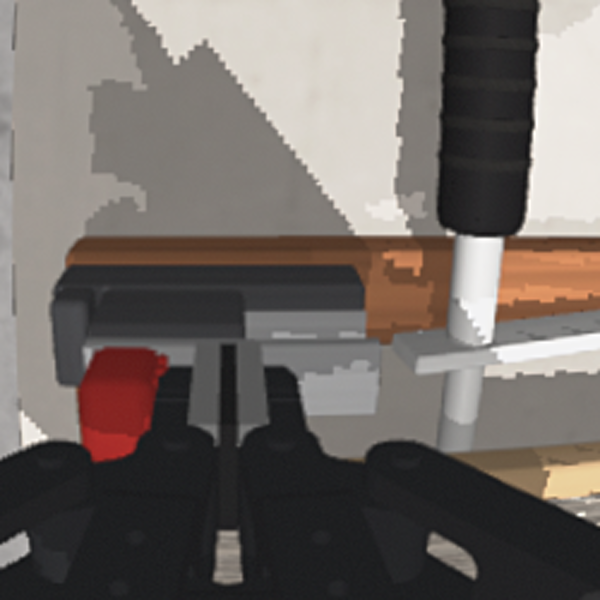

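Call:
{"api": "apply_moves", "payload": {"moves": [{"dp": [-0.3, -0.04, 0], "yaw": 0}, {"dp": [-0.2, -0.02, 0], "yaw": 0}, {"dp": [0, 0, 0], "yaw": 0}]}}

```text
t: 3.6
tcp_pos: [0.4391, -0.3294, 0.0762]
orientation: [0.665, 0.747, 0.001, 0.002]
ft_force: [13.4, 1.4, -4.3]
finger_gap: -0.002
```

Call:
{"api": "apply_moves", "payload": {"moves": [{"dp": [-0.1, -0.01, 0], "yaw": 0}, {"dp": [0, 0, 0], "yaw": 0}]}}

```text
t: 3.85
tcp_pos: [0.4388, -0.3294, 0.0763]
orientation: [0.665, 0.747, 0.002, 0.002]
ft_force: [17.4, 2.4, -6.4]
finger_gap: 0.0
```

```bash
python3 - <<'E'
from h import *
d=grab('wrist'); c=d['image'][100:350,230:480]; cv2.imwrite('pics/w5.png',cv2.resize(c,None,fx=2.4,fy=2.4,interpolation=cv2.INTER_CUBIC)) 
o=arm.get_obs(); print(o['tcp_pos'],o['ft_force'],o['t'])
E
```

```text
[ 0.43885873 -0.32944375  0.0762944 ] [17.74398953  2.07701255 -6.47491054] 3.9
```

View pics/w5.png

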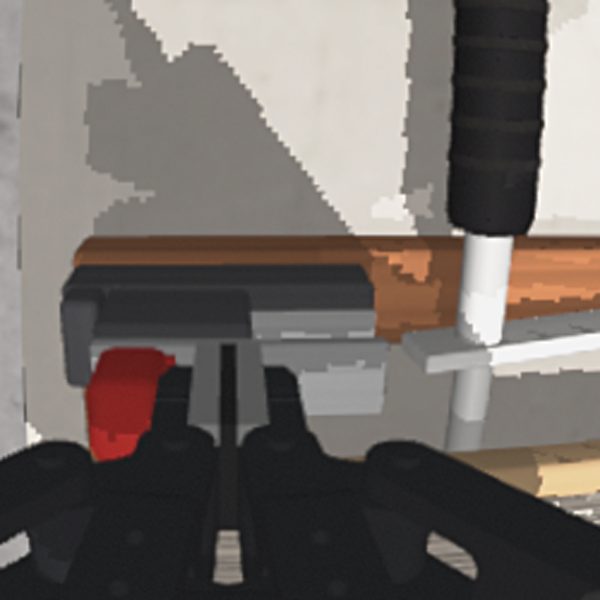

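Call:
{"api": "apply_moves", "payload": {"moves": [{"dp": [1.0, 0.12, 0], "yaw": 0}, {"dp": [0, 0, 4], "yaw": 0}, {"dp": [0, 4.3, 4], "yaw": 0}, {"dp": [2.5, 4.3, 0], "yaw": 0}, {"dp": [2.5, 0, 0], "yaw": 0}, {"dp": [0, 0, 0], "yaw": 0}, {"dp": [0, 0, 0], "yaw": 0}], "claw": 0.65}}

```text
t: 4.78
tcp_pos: [0.4956, -0.2427, 0.1559]
orientation: [0.665, 0.747, -0.0, -0.001]
ft_force: [-0.0, -0.6, -0.1]
finger_gap: 0.65
```

```bash
python3 - <<'E'
from h import *
d=grab('wrist'); cv2.imwrite('pics/w6.png',d['image']) 
o=arm.get_obs(); print(o['tcp_pos'],o['ft_force'],o['t'],o['orientation'],o['finger_gap'])
E
```

```text
[ 0.49557872 -0.24286026  0.15602856] [-0.21161409 -1.04761504  0.09591722] 4.825 [ 6.65176481e-01  7.46686040e-01 -1.16757811e-04 -4.39694346e-04] 0.6466451453978657
```

View pics/w6.png

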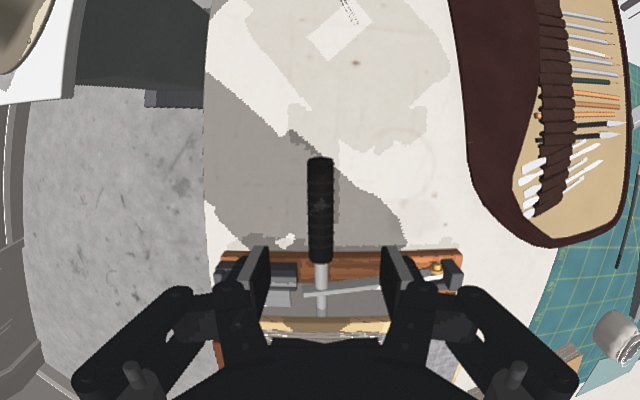

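Call:
{"api": "apply_moves", "payload": {"moves": [{"dp": [-0.25, 0, -4], "yaw": 0.005}, {"dp": [0, 0, -4], "yaw": 0}, {"dp": [0, 0, -2.5], "yaw": 0}, {"dp": [0, 0, -1.8], "yaw": 0}, {"dp": [0, 0, 0], "yaw": 0}]}}

```text
t: 5.45
tcp_pos: [0.4927, -0.2426, 0.0324]
orientation: [0.663, 0.748, -0.0, -0.001]
ft_force: [0.1, 0.0, 0.7]
finger_gap: 0.652
```

```bash
python3 - <<'E'
from h import *
d=grab('wrist'); cv2.imwrite('pics/w7.png',d['image']) 
o=arm.get_obs(); print(o['tcp_pos'],o['ft_force'],o['t'],o['finger_gap'])
E
```

```text
[ 0.49333554 -0.24288099  0.03340197] [0.4804361  0.57984154 1.14033447] 5.5 0.6533046007157697
```

View pics/w7.png

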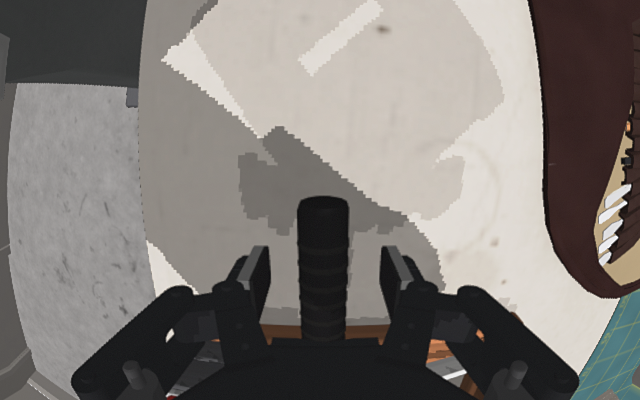

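The bar is centred between the pads (bar at column 323, pads at about 262 and 388). Closing the gripper.

Call:
{"api": "apply_moves", "payload": {"moves": [{"dp": [0, 0, 0], "yaw": 0}, {"dp": [0, 0, 0], "yaw": 0}, {"dp": [0, 0, 0], "yaw": 0}, {"dp": [0, 0, 0], "yaw": 0}], "claw": 0, "force": 60}}

```text
t: 6.0
tcp_pos: [0.4922, -0.243, 0.0342]
orientation: [0.663, 0.749, -0.001, -0.001]
ft_force: [-12.5, -0.9, 10.4]
finger_gap: 0.244
```

```bash
python3 - <<'E'
from h import *
o=arm.get_obs(); print(o['tcp_pos'],o['ft_force'],o['t'],o['finger_gap'],o['orientation'])
c,s=np.cos(.118),np.sin(.118)
a0=.197; A=np.pi-a0
last=None
for th in np.r_[0:1.28:.08]:
    x=.120*np.cos(A-th); z=.120*np.sin(A-th)
    p=np.array([c*x,s*x,z])*100
    if last is not None: print(round(th,2),np.round(p-last,2),np.round(p-p0,2))
    else: p0=p
    last=p
E
```

```text
[ 0.49224484 -0.24296493  0.03421269] [-12.52562631  -0.94470688  10.44320646] 6.0 0.24410336334726432 [ 0.6628707   0.74873178 -0.00121288 -0.00129626]
0.08 [0.22 0.03 0.93] [0.22 0.03 0.93]
0.16 [0.3  0.04 0.91] [0.52 0.06 1.84]
0.24 [0.37 0.04 0.89] [0.89 0.11 2.73]
0.32 [0.44 0.05 0.85] [1.33 0.16 3.58]
0.4 [0.5  0.06 0.81] [1.83 0.22 4.4 ]
0.48 [0.57 0.07 0.77] [2.4  0.28 5.17]
0.56 [0.63 0.07 0.72] [3.02 0.36 5.89]
0.64 [0.68 0.08 0.67] [3.71 0.44 6.56]
0.72 [0.73 0.09 0.61] [4.44 0.53 7.18]
0.8 [0.78 0.09 0.55] [5.22 0.62 7.73]
0.88 [0.82 0.1  0.49] [6.04 0.72 8.22]
0.96 [0.86 0.1  0.42] [6.89 0.82 8.64]
1.04 [0.89 0.11 0.35] [7.78 0.92 8.99]
1.12 [0.91 0.11 0.28] [8.69 1.03 9.27]
1.2 [0.93 0.11 0.2 ] [9.63 1.14 9.47]
```

Call:
{"api": "apply_moves", "payload": {"moves": [{"dp": [-0.2, -0.02, 0.3], "yaw": 0}, {"dp": [0.1, 0.01, 0.5], "yaw": 0}, {"dp": [0.15, 0.02, 0.5], "yaw": 0}, {"dp": [0.15, 0.02, 0.5], "yaw": 0}, {"dp": [0.15, 0.02, 0.4], "yaw": 0}, {"dp": [0, 0, 0], "yaw": 0}]}}

```text
t: 6.75
tcp_pos: [0.4972, -0.2425, 0.055]
orientation: [0.663, 0.749, -0.0, 0.0]
ft_force: [0.8, -5.4, -8.8]
finger_gap: 0.233
```

```bash
python3 - <<'E'
from h import *
d=grab('wrist'); cv2.imwrite('pics/w8.png',d['image']) 
o=arm.get_obs(); print(o['tcp_pos'],o['ft_force'],o['t'],o['finger_gap'])
E
```

```text
[ 0.49722344 -0.24245984  0.05502476] [ 0.68665547 -5.10412304 -8.94913375] 6.8 0.23624246879486155
```

View pics/w8.png

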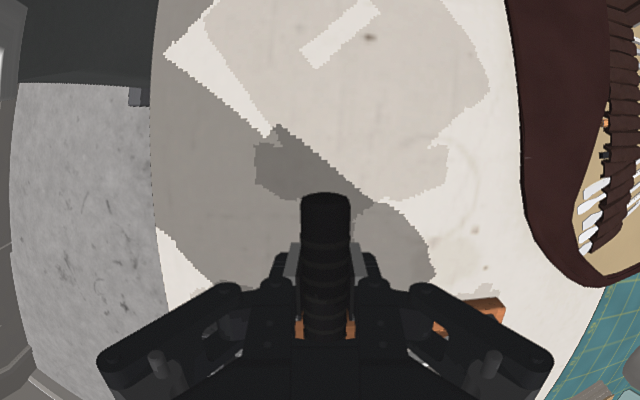

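Call:
{"api": "apply_moves", "payload": {"moves": [{"dp": [0.19, 0.02, 0.42], "yaw": 0}, {"dp": [0.2, 0.02, 0.42], "yaw": 0}, {"dp": [0.21, 0.03, 0.42], "yaw": 0}, {"dp": [0.23, 0.03, 0.42], "yaw": 0}, {"dp": [0.25, 0.03, 0.41], "yaw": 0}, {"dp": [0.26, 0.03, 0.4], "yaw": 0}, {"dp": [0.27, 0.03, 0.39], "yaw": 0}, {"dp": [0.28, 0.03, 0.38], "yaw": 0}]}}

```text
t: 7.8
tcp_pos: [0.5137, -0.2404, 0.0876]
orientation: [0.663, 0.749, -0.002, -0.003]
ft_force: [-13.3, -7.2, -3.1]
finger_gap: 0.235
```

Call:
{"api": "apply_moves", "payload": {"moves": [{"dp": [0.24, 0.05, 0.4], "yaw": 0}, {"dp": [0.26, 0.06, 0.38], "yaw": 0}, {"dp": [0.31, 0.04, 0.35], "yaw": 0}, {"dp": [0.33, 0.04, 0.34], "yaw": 0}, {"dp": [0.35, 0.04, 0.32], "yaw": 0}, {"dp": [0.36, 0.04, 0.31], "yaw": 0}, {"dp": [0.38, 0.05, 0.29], "yaw": 0}, {"dp": [0.39, 0.05, 0.27], "yaw": 0}]}}

```text
t: 8.8
tcp_pos: [0.5399, -0.2372, 0.1161]
orientation: [0.663, 0.749, -0.003, -0.002]
ft_force: [-19.9, -6.1, 11.8]
finger_gap: 0.234
```

```bash
python3 - <<'E'
from h import *
d=grab('wrist'); cv2.imwrite('pics/w9.png',d['image']) 
d=grab('top'); c=d['image'][125:245,355:485]; cv2.imwrite('pics/t9.png',cv2.resize(c,None,fx=5,fy=5,interpolation=cv2.INTER_CUBIC))
o=arm.get_obs(); print(o['tcp_pos'],o['ft_force'],o['t'],o['finger_gap'])
E
```

```text
[ 0.53996365 -0.23718051  0.11610222] [-17.99510169  -3.6392975   15.27804328] 8.9 0.23047926249178455
```

View pics/w9.png

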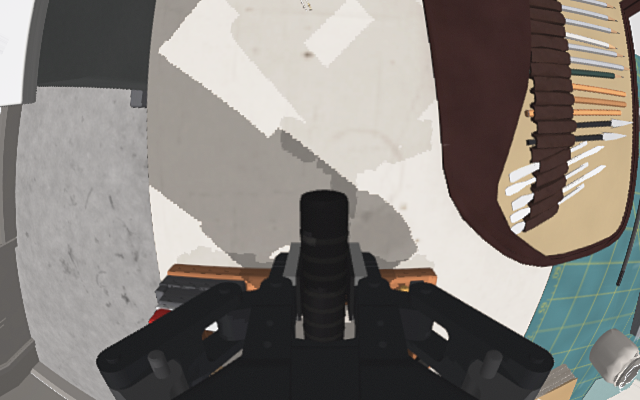

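View pics/t9.png

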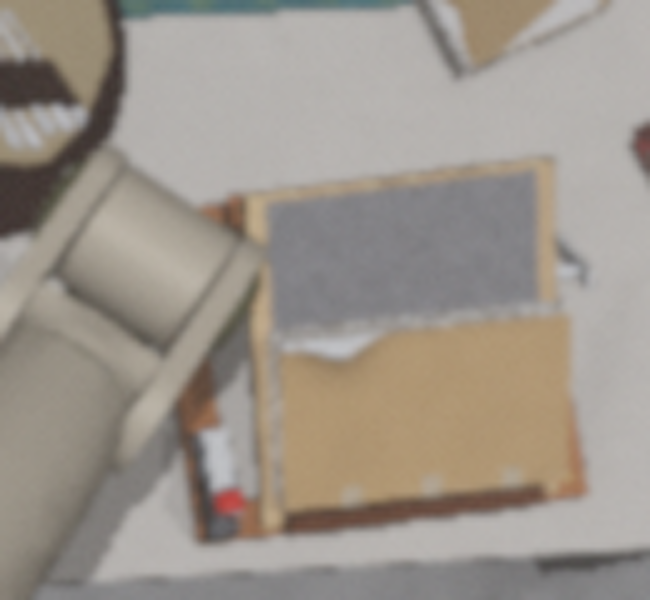

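Call:
{"api": "apply_moves", "payload": {"moves": [{"dp": [0.39, 0.05, 0.22], "yaw": 0}, {"dp": [0.4, 0.05, 0.21], "yaw": 0}, {"dp": [0.41, 0.05, 0.2], "yaw": 0}, {"dp": [0.42, 0.05, 0.18], "yaw": 0}, {"dp": [0.42, 0.05, 0.16], "yaw": 0}, {"dp": [0.43, 0.05, 0.15], "yaw": 0}], "force": 40}}

```text
t: 9.65
tcp_pos: [0.5663, -0.2341, 0.1296]
orientation: [0.663, 0.749, -0.001, 0.001]
ft_force: [-17.3, -1.0, 23.8]
finger_gap: 0.232
```

```bash
python3 - <<'E'
from h import *
d=grab('wrist'); cv2.imwrite('pics/w10.png',d['image']) 
d=grab('top'); c=d['image'][125:245,355:485]; cv2.imwrite('pics/t10.png',cv2.resize(c,None,fx=5,fy=5,interpolation=cv2.INTER_CUBIC))
o=arm.get_obs(); print(o['tcp_pos'],o['ft_force'],o['t'],o['finger_gap'])
E
```

```text
[ 0.56631156 -0.2340818   0.12962739] [-15.56568539  -0.0263864   25.38129282] 9.75 0.23053871226352288
```

View pics/w10.png

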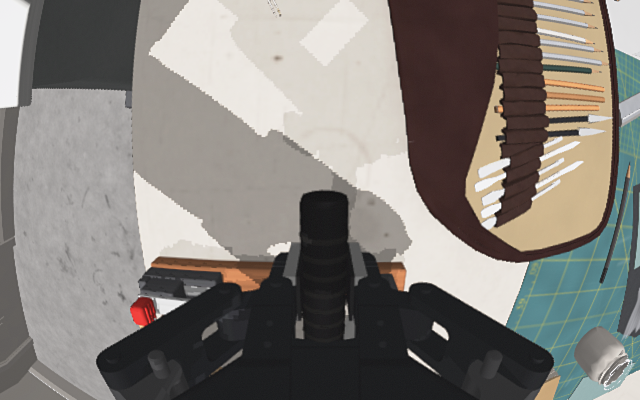

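Call:
{"api": "apply_moves", "payload": {"moves": [{"dp": [0.43, 0.05, 0.22], "yaw": 0}, {"dp": [0.44, 0.05, 0.2], "yaw": 0}, {"dp": [0.44, 0.05, 0.18], "yaw": 0}, {"dp": [0.45, 0.05, 0.15], "yaw": 0}, {"dp": [0.4, 0.05, 0.1], "yaw": 0}, {"dp": [0, 0, 0], "yaw": 0}]}}

```text
t: 10.5
tcp_pos: [0.5888, -0.2315, 0.1369]
orientation: [0.663, 0.749, -0.001, 0.001]
ft_force: [-5.4, -2.0, 11.9]
finger_gap: 0.234
```

Call:
{"api": "apply_moves", "payload": {"moves": [{"dp": [0.35, 0.04, 0.08], "yaw": 0}, {"dp": [0.35, 0.04, 0.05], "yaw": 0}, {"dp": [0.2, 0.02, 0.03], "yaw": 0}, {"dp": [0, 0, 0], "yaw": 0}]}}

```text
t: 11.0
tcp_pos: [0.5969, -0.2305, 0.1379]
orientation: [0.663, 0.748, -0.001, 0.0]
ft_force: [-11.0, -2.7, 8.8]
finger_gap: 0.234
```

Call:
{"api": "apply_moves", "payload": {"moves": [{"dp": [0, 0, 0], "yaw": 0}, {"dp": [0, 0, 0], "yaw": 0}, {"dp": [0, 0, 0], "yaw": 0}, {"dp": [0, 0, 0], "yaw": 0}], "claw": 0.7}}

```text
t: 11.5
tcp_pos: [0.5978, -0.2295, 0.1357]
orientation: [0.663, 0.749, 0.0, -0.0]
ft_force: [-0.3, 0.2, 0.6]
finger_gap: 0.701
```

```bash
python3 - <<'E'
from h import *
d=grab('wrist'); cv2.imwrite('pics/w11.png',d['image']) 
o=arm.get_obs(); print(o['tcp_pos'],o['ft_force'],o['t'],o['finger_gap'])
E
```

```text
[ 0.59776452 -0.22955565  0.13574801] [-0.25589988  0.6676799   0.56499138] 11.55 0.6997035037337842
```

View pics/w11.png

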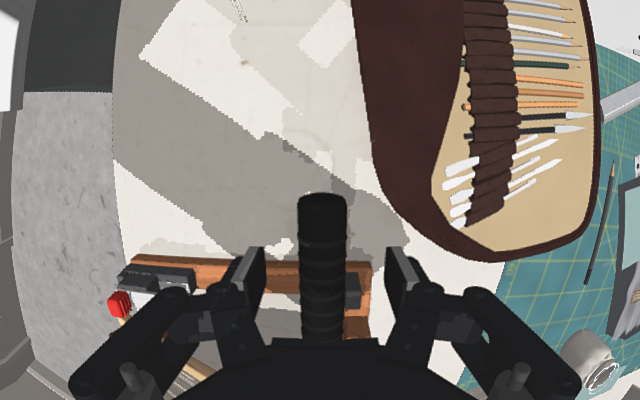

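Call:
{"api": "apply_moves", "payload": {"moves": [{"dp": [0, 0, 2], "yaw": 0}, {"dp": [0, 0, 4], "yaw": 0}, {"dp": [0, 0, 4], "yaw": 0}, {"dp": [-3, 3, 3], "yaw": 0}, {"dp": [-5, 3, 0], "yaw": 0}, {"dp": [-5, 3, 0], "yaw": 0}, {"dp": [-5, 3, 0], "yaw": 0}, {"dp": [0, 0, 0], "yaw": 0}]}}

```text
t: 12.55
tcp_pos: [0.4154, -0.1079, 0.2662]
orientation: [0.663, 0.749, 0.0, 0.0]
ft_force: [0.5, -0.3, 0.3]
finger_gap: 0.701
```

```bash
python3 - <<'E'
from h import *
np.set_printoptions(precision=4,suppress=True)
d=grab('wrist'); cv2.imwrite('pics/w12.png',d['image']) 
d=grab('top'); c=d['image'][125:245,355:485]; cv2.imwrite('pics/t12.png',cv2.resize(c,None,fx=5,fy=5,interpolation=cv2.INTER_CUBIC)); cv2.imwrite('pics/tf12.png',d['image'])
o=arm.get_obs(); print(o['tcp_pos'],o['ft_force'],o['t'],o['finger_gap'])
E
```

```text
[ 0.4181 -0.1099  0.2664] [ 0.174   0.242  -0.1457] 12.65 0.6986920666918399
```

View pics/w12.png

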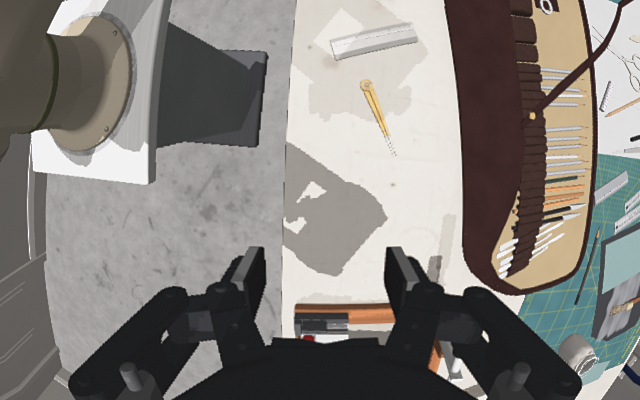

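View pics/t12.png

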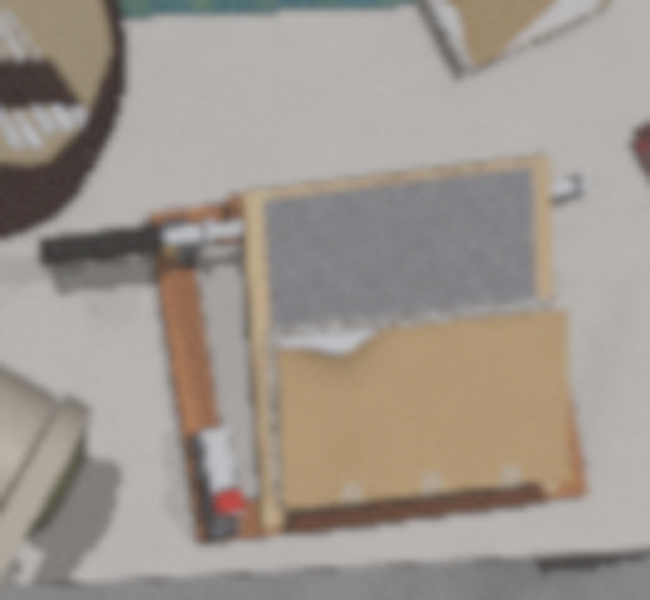

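View pics/tf12.png

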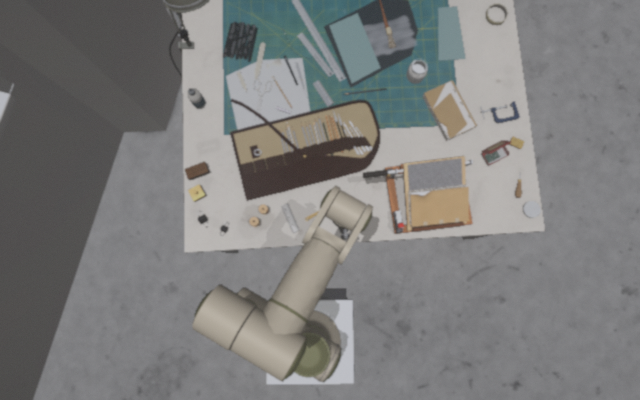

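```bash
python3 - <<'E'
from h import *
np.set_printoptions(precision=4,suppress=True)
d=load('top'); P=cloud(d); S=np.array([.5405,-.4545]); c,s=np.cos(.118),np.sin(.118)
Q=P.copy(); Q[...,:2]=(P[...,:2]-S)@np.array([[c,-s],[s,c]])
m=(abs(Q[...,1])<.08)&(Q[...,0]>.04)&(Q[...,0]<.10)&(Q[...,2]>.08)
q=Q[m]; print('board tilt',len(q),np.arctan(np.polyfit(q[:,0],q[:,2],1)[0]))
m=(abs(Q[...,1])<.08)&(Q[...,0]>-.08)&(Q[...,0]<.0)&(Q[...,2]>.08)
q=Q[m]; print('book tilt',len(q),np.arctan(np.polyfit(q[:,0],q[:,2],1)[0]))
m=(Q[...,1]>.175)&(Q[...,1]<.245)&(abs(Q[...,0]-.083)<.03)&(Q[...,2]>.13); print('grip',Q[m].mean(0))
im=d['image'].astype(int); R=(im[...,2]>150)&(im[...,1]<90)&(im[...,0]<90)&(abs(Q[...,1]-.135)<.03)&(abs(Q[...,0])<.15)
v,u=np.nonzero(R); print('lock',len(u),np.mean([pt(d,a,b) for a,b in zip(u,v)],0),Q[R].mean(0))
E
```

```text
board tilt 805 0.44258587834620233
book tilt 1027 0.4286706498785742
grip [0.0794 0.2101 0.158 ]
lock 13 [ 0.4166 -0.334   0.093 ] [-0.1089  0.1342  0.093 ]
```

```bash
python3 -c "
from rig import arm
print(arm.job_done()); print(arm.get_obs()['t'])"
```

```text
the job is handed in; nothing more can be done
None
the job is handed in; nothing more can be done
```

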